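# Bring the trolley wheel's valve to the top and set the brake

## Robot

A 6-joint arm with a two-finger parallel gripper is mounted at the origin on a cart in front of the work surface, level with it; the furniture and walls round the work are solid. World frame = base frame: x ahead of the robot, y to its left, z up, the work surface at z = 0. Lengths are in m, angles in rad, forces in N, time in s.
With the tool pointing down it reaches from about 0.275 to 0.85 m from the base axis. Payload 19 kg.
Tool frame: the origin (TCP) lies at the very end of the fingers, on their centre line; the grasp point (between the pads) lies 19 mm behind it (env.grip_depth is the distance from the TCP to the grasp point, in m); z points along the fingers, y is the line along which they close (so a half turn about z gives the same grasp; the last joint's range is limited). The gripper opens to 85 mm and grips with 20 to 120 N. Pads are 22 mm wide; open, the fingers measure 114 mm over their backs; the gripper's body (76 mm by 85 mm) begins 54 mm behind the grasp point. The pads swing forward as they close: fully open they stand 13 mm farther back than shut.
Start: joints at [-1.38, 0.15, 1.437, -0, 1.554, -0.134], TCP at [0.183, -0.545, 0.231] pointing down, gripper open.
Joint ranges: [-2.8, 2.8], [-0.68, 2.1], [0.12, 2.68], [-1.39, 4.53], [0.16, 2.79], [-2.81, 2.81]. Speed limits (rad/s): [1.89, 1.89, 2.22, 3.01, 3.01, 3.01].

## Interface

Orientations are given as [roll, pitch, yaw] about the fixed x, y, z axes, in that order (R = Rz(yaw) Ry(pitch) Rx(roll)).
In Python, from bench import sensors, eyes, env gives the robot as it stands.
- The arm moves only by the tool jog_arm, never from a script. Its argument "steps" is text: rows parted by semicolons, each of 6 numbers parted by spaces: the shift along the world's x, y, z in m, then the turn, a rotation vector about the world's x, y, z in rad. In form: dx dy dz ax ay az; .... A call has 1 to 20 rows; each row is the pose to reach, as a shift and turn from the pose commanded when the call began; what a row does not reach only later rows make up. A row lasts 1/12 s, in which the tool goes at most 41.7 mm and 7.16 degrees, less where a joint would pass 70% of its speed; a pose out of reach is approached as far as the arm can. A call with a gripper value outside its range is refused whole. "grip" is the opening, from 0 (shut) to 1 (fully open), set as the call begins (left out, the last holds). The fingers move at their own pace and stop on an object; "newtons" is the grip in N (left out, the last holds). Time passes only in rows, so rows that repeat a pose let the fingers close. It gives the time, the measured TCP pose, the force, the opening and the grip force at its end, in the units of the state.
- sensors.get_state(): the state, without advancing time (a new reading comes with each control period).
- eyes.grab_frame(name): name is "side" or "top" or "wrist"; returns a dict with "frame" (400x640x3 uint8, red, green, blue), "K" (3x3 intrinsics, pixels), "origin" and "orientation" of the camera in the world. Camera axes: x right, y down, z forward; pixel columns grow to the right and rows downward; lengths in m; the calibration is good to about 2 mm. A picture is of the moment at which its call begins. There is no depth.
- env.sign_off(): hands the job in; it is judged then, once.
The state is a dict: "clock": time; "qpos": joint angles; "joint_velocities": joint speeds; "joint_efforts": joint torques, N m; "position": TCP position; "tcp_rot": TCP orientation; "force": force on the tool from outside, world axes, zero at the start; "torque": the same for the moment, N m; "width": finger opening in m; "gripper_force": force on a finger pad.
Only numpy, scipy, OpenCV 4.12 (cv2) and the standard library are available. Lean on these libraries where they do the work, as an engineer would, in place of code of your own. Each camera call takes 0.05 s, during which the arm holds its last target. There are 200 camera calls.

## Task

The clay trolley's wheel is on its bench stand, waiting to be pumped up. With the fingertips, push its spokes round, one after another, until the valve stands straight up at the very top of the wheel; then press the brake plate beside it down until the pad bears firmly on the tyre, so that the wheel stays there, and let go. Push gently, grip and lift nothing, do not touch the valve, and do not shift the stand or the things lying round it.

Things in the scene. Friction and masses are not known exactly. Their poses are not given: they have to be found in the camera images.
- stand: grey steel bench stand, loose on the mat, about 7 kg with its wheel. Origin: centre of the underside of its base plate (172 x 200 x 12 mm); z up, x level and away from the robot, y to the left as one faces the wheel. The wheel leans back, its face 30 degrees from vertical (top farther away): the axle runs along (0.866, 0, -0.5) in this frame, into the wheel. A post behind holds the axle.
- wheel (a joint): wheel angle, 0 (or a whole turn) when the valve is at the top, growing anticlockwise seen from the robot: +1.57 is valve to the left (stand's +y). Starts 1.3 to 5.0. The valve is midway between two spokes: spokes 36, 108, 180, 252, 324 degrees from it. Turns endlessly both ways with 0.2 N m of drag (3 N at mid spoke); stops almost at once when no longer pushed.
- brake (a joint): angle of the brake lever: 0 up (off), as at the start; grows as the plate is pressed down. The pad under the tyre, backed by springs, meets it at about 0.15 rad (plate 17 mm lower); pressed on to about 0.18 (21 mm) it holds firmly. The lever is stiff: 5 N at the plate to move it, about 12 N at 0.19. It stays where it is left.
- hub (a point): centre of the wheel, in the middle plane of the spokes, 185 mm above the stand's origin, axes as the stand's. Tyre 300 mm outside, 43 mm thick; rim 205 mm inside; hub 54 mm across, its nut 37 mm before the middle plane. Five straight spokes, hub to rim, 14 mm wide, 18 mm deep along the axle. A finger can go in between them: nothing is within 40 mm behind.
- valve_tip (a point): free end of the valve's cap, 70 mm from the wheel's centre, in the middle plane: the stem (11 mm thick) comes out of the rim and points at the hub.
- valve: the valve stem, brass with a black cap, 34 mm long, fixed on the wheel between two spokes. Its origin is the wheel's centre; its z axis runs from there through the stem to the rim.
- brake_plate (a point): middle of the top of the dark ribbed plate at the end of the brake lever, 62 mm long (stand's y), 48 mm wide, 200 mm to the right of the stand's middle and 64 mm to the robot's side of it; about 90 mm above the bench when up.
- gauge: bystander: round tyre pressure gauge, 48 mm, 20 mm thick, with a brass stem 90 mm long, lying on the mat behind the brake lever. Origin: centre of its underside.
- tape: bystander: roll of masking tape, 109 mm, 24 mm high, lying on the mat to the left of the stand. Origin: centre of its underside.
- weight_big: bystander: largest of three brass weights at the right, 38 mm wide, 34 mm high. Origin: centre of its underside.

How it is judged:
By the outcome, as a careful person would: the job done as asked, in the order asked, and still so for the second after the job is handed in, with the robot touching nothing.
It also fails if it takes over 61 s, if anything falls off the work surface, if the arm or the gripper's body presses on something with over 40 N, if the wrist force passes 120 N, or if a joint passes its speed limit or range.

## Working session

There is one attempt and no reset: what is moved stays moved. The work goes in short steps, Python scripts to look and compute and a tool call to move; the robot and the scene stay as the last step left them, time stands still between calls to the robot, and variables do not carry over. Pictures are saved under pics/ and viewed, at most 10 in all, crops included, and the job is handed in when it is done.

Besides the shell and the picture viewer there is one more tool, called after "Call:" as name(argument=value, ...) on one line, values as JSON. jog_arm: Moves the arm, as the interface text tells. Its arguments: {"type":"object","properties":{"steps":{"type":"string"},"grip":{"type":"number"},"newtons":{"type":"number"}},"required":["steps"]}

```bash
mkdir -p pics
python3 - <<'E'
from bench import sensors, eyes, env
import cv2,numpy as np
for n in ("side","top"):
    f=eyes.grab_frame(n); cv2.imwrite(f"pics/{n}0.png",f["frame"][:,:,::-1]); print(n,f["K"],f["origin"],f["orientation"])
s=sensors.get_state();print(s)
E
```

```text
side [[475.41937943   0.         322.98786249]
 [  0.         475.41937943 203.28857133]
 [  0.           0.           1.        ]] [-0.18413003  0.27352581  1.40822531] [-2.59562918  0.0130975  -2.01921266]
top [[383.93249217   0.         319.59897265]
 [  0.         383.93249217 197.16495702]
 [  0.           0.           1.        ]] [ 0.44355851 -0.04092326  1.04926346] [-3.08551035  0.00588935 -1.58278151]
{'clock': 0.1, 'qpos': array([-1.37996929e+00,  1.50943672e-01,  1.43790391e+00,  1.40531158e-05,
        1.55378169e+00, -1.33989445e-01]), 'joint_velocities': array([-0.00065262, -0.00201661, -0.00140306, -0.00265993, -0.00063564,
        0.00107711]), 'joint_efforts': array([ 3.73820396e-03, -7.14374757e+01, -5.71792245e+01, -5.11090475e-04,
        7.02569771e-03,  2.14911199e-05]), 'position': array([ 0.18345679, -0.5447438 ,  0.23076284]), 'tcp_rot': array([-3.14056721e+00, -1.52405226e-04,  3.24816159e-01]), 'force': array([ 0.58838383, -0.05614153, -0.25436474]), 'torque': array([ 0.05819147,  0.00817993, -0.00206586]), 'gripper_force': 0.0, 'width': 0.08552156216903362}
```

View pics/side0.png

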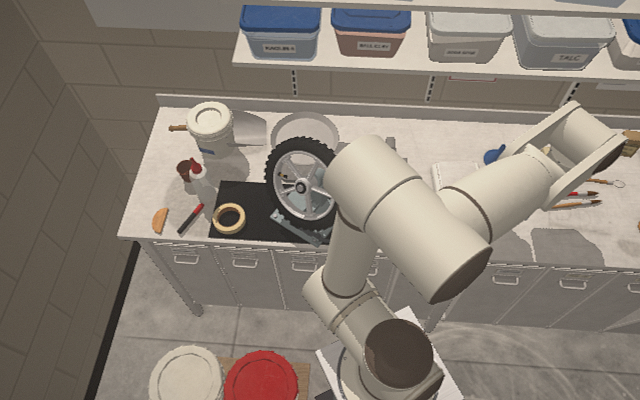

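View pics/top0.png

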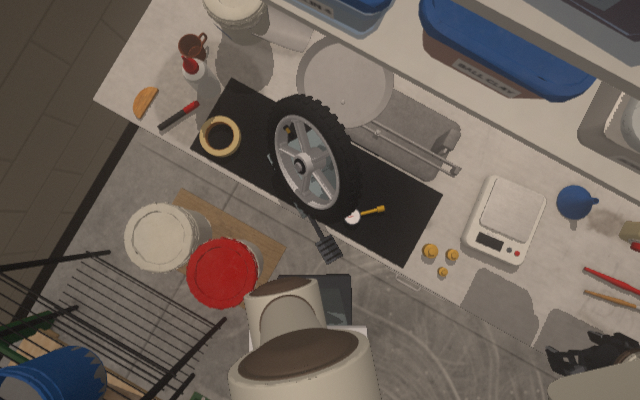

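The side view shows the wheel at about (302,185), with the arm hiding its right. In the top view the hub is at about (303,167), the brake plate at (328,248), and the brass valve near (288,130). I'll enlarge both to get accurate pixels.

Run:
```python
import cv2,numpy as np
a=cv2.imread("pics/top0.png")[85:270,180:400]; b=cv2.imread("pics/side0.png")[130:250,205:345]
a=cv2.resize(a,None,fx=3,fy=3,interpolation=cv2.INTER_CUBIC)
cv2.imwrite("pics/ca.png",a)
cv2.imwrite("pics/cb.png",cv2.resize(b,None,fx=4,fy=4,interpolation=cv2.INTER_CUBIC))
```

```text
(no output)
```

View pics/ca.png

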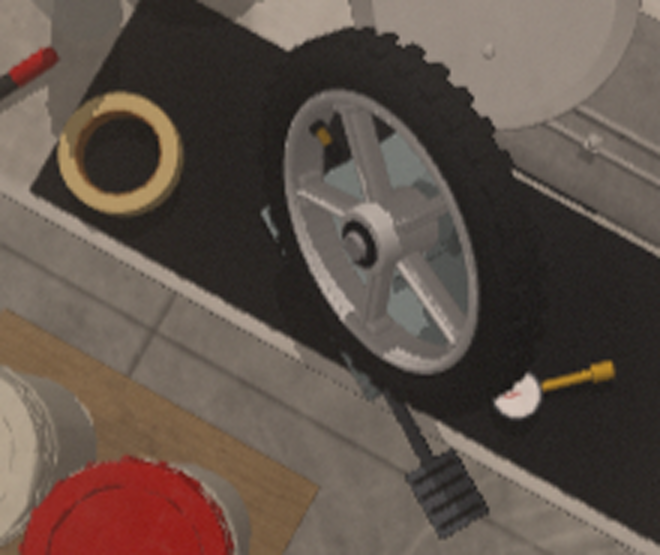

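View pics/cb.png

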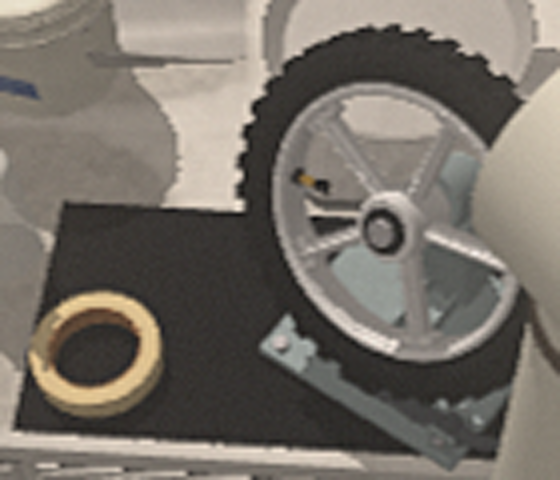

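The top crop shows the nut at (355,240), plate centre (447,495) and valve brass (322,135). In the side crop the nut is at (382,231), cap end (326,188), and spoke ends at about (330,125), (450,135), (303,250) and (415,328). The valve sits to the left, slightly above level.

```bash
cat > h.py <<'E'
import numpy as np
from scipy.optimize import least_squares
from scipy.spatial.transform import Rotation as Ro
A=np.array([.866,0,-.5]);U=np.array([.5,0,.866]);L=np.array([0,1.,0])
T=lambda a:("top",180+a[0]/3,85+a[1]/3)
S=lambda a:("side",205+a[0]/4,130+a[1]/4)
K={"side":(475.419,322.988,203.289),"top":(383.932,319.599,197.165)}
C={"side":([-0.18413003,0.27352581,1.40822531],[-2.59562918,0.0130975,-2.01921266]),"top":([0.44355851,-0.04092326,1.04926346],[-3.08551035,0.00588935,-1.58278151])}
def proj(n,p,cam=None):
    k,o=K[n],C[n]; c=Ro.from_euler("xyz",o[1]).inv().apply(p-np.array(o[0])); return np.array([k[0]*c[0]/c[2]+k[1],k[0]*c[1]/c[2]+k[2]])
def wp(r,a,d=0): return np.array([0,0,.185])+A*d+r*(np.cos(a)*U+np.sin(a)*L)   # wheel point in stand frame
def world(q,p): return np.array([q[0],q[1],0])+Ro.from_euler("z",q[2]).apply(p)
def frompix(q): pass
E
cat > fit.py <<'E'
from h import *
D=np.deg2rad
ob=[(T((355,240)),lambda w:wp(0,0,-.037)),(S((382,231)),lambda w:wp(0,0,-.037)),
(T((447,495)),lambda w:np.array([-.064,-.2,.09])),
(T((322,135)),lambda w:wp(.09,w,0)),(S((325,188)),lambda w:wp(.070,w,0)),(S((305,178)),lambda w:wp(.09,w,0)),
]
sp=[((330,127),-36),((303,250),36),((415,328),108),((450,135),-108)]
ob+= [(S(p),lambda w,a=a:wp(.1,w+D(a),-.009)) for p,a in sp]
def res(q): return np.concatenate([proj(o[0],world(q,f(q[3])))-o[1:] for o,f in ob])
for y0 in (0,-.5,):
  r=least_squares(res,[.5,0,y0,1.3],loss="soft_l1"); print(r.x,r.cost); print(res(r.x).reshape(-1,2).round(1).tolist())
q=r.x
print("hub",world(q,wp(0,0)),"plate",world(q,[-.064,-.2,.09]))
R=Ro.from_euler("z",q[2]); print("A",R.apply(A),"U",R.apply(U),"L",R.apply(L))
E
python3 fit.py
```

```text
[ 0.57507766 -0.01600174 -1.05802888  1.70454735] 12.480480331185671
[[-0.9, 1.7], [-0.9, 1.2], [0.2, -1.5], [1.4, -0.5], [1.2, 0.0], [1.0, 0.3], [-2.2, -2.0], [-0.0, 0.5], [-0.4, 4.0], [0.4, -2.3]]
[ 0.57507766 -0.01600175 -1.05802888  1.7045475 ] 12.480480331180036
[[-0.9, 1.7], [-0.9, 1.2], [0.2, -1.5], [1.4, -0.5], [1.2, 0.0], [1.0, 0.3], [-2.2, -2.0], [-0.0, 0.5], [-0.4, 4.0], [0.4, -2.3]]
hub [ 0.57507766 -0.01600175  0.185     ] plate [ 0.36940183 -0.05835091  0.09      ]
A [ 0.4248515  -0.75462388 -0.5       ] U [ 0.24529532 -0.43569508  0.866     ] L [0.87139016 0.49059065 0.        ]
```

```bash
cat > fit2.py <<'E'
from h import *
import cv2
D=np.deg2rad
src=open("fit.py").read().split("def res")[0]; exec(src)
rim=[S(p) for p in [(275,190),(285,140),(320,98),(375,83),(440,108),(425,360),(350,335),(300,275)]]+[T(p) for p in [(285,165),(300,115),(340,90),(400,135),(450,200),(478,290),(468,345),(430,374),(370,340),(310,255)]]
tyre=[T(p) for p in [(360,28),(440,58),(500,120)]]
def back(n,u,v):
    k,o=K[n],C[n]; return np.array(o[0]),Ro.from_euler("xyz",o[1]).apply([(u-k[1])/k[0],(v-k[2])/k[0],1])
def rr(q,o,d):
    o_,dr=back(*o); Rz=Ro.from_euler("z",q[2]).inv()
    o2=Rz.apply(o_-[q[0],q[1],0])-[0,0,.185]; d2=Rz.apply(dr)
    t=(d-o2@A)/(d2@A); p=o2+t*d2; return np.hypot(p@U,p@L)
def res(q):
    a=np.concatenate([proj(o[0],world(q,f(q[3])))-o[1:] for o,f in ob])
    return np.r_[a,[(rr(q,o,q[4])-q[5])/.0025 for o in rim],(q[5]-.107)/.003,(q[4]+.02)/.01]
best=None
for y0 in (-1,-.5,0):
 r=least_squares(res,[.55,0,y0,1.5,-.018,.107],loss="soft_l1"); print(r.x.round(4),r.cost)
 if best is None or r.cost<best.cost: best=r
q=best.x; print(res(q)[:20].reshape(-1,2).round(1).tolist()); print(res(q)[20:].round(1))
print("hub",world(q,wp(0,0)),"plate",world(q,[-.064,-.2,.09]))
R=Ro.from_euler("z",q[2]); print("A",R.apply(A),"U",R.apply(U),"L",R.apply(L))
out=[]
for n,x0,y0,w,h,s in (("top",180,85,220,185,3),("side",205,130,140,120,4)):
    im=cv2.resize(cv2.imread(f"pics/{n}0.png")[y0:y0+h,x0:x0+w],None,fx=s,fy=s)
    P=lambda p:tuple(int(v) for v in (proj(n,world(q,p))-[x0,y0])*s)
    for rad,d,c in((q[5],q[4],(0,255,0)),(.15,0,(255,255,0))): cv2.polylines(im,[np.array([P(wp(rad,a,d)) for a in np.linspace(0,6.28,60)])],1,c,1)
    for a in (36,108,180,252,324): cv2.line(im,P(wp(.027,q[3]+D(a),-.009)),P(wp(.1,q[3]+D(a),-.009)),(0,0,255),1)
    cv2.line(im,P(wp(.07,q[3])),P(wp(.1,q[3])),(255,0,255),1); cv2.circle(im,P(wp(0,0,-.037)),4,(0,0,255),1)
    z=np.array([[-.024,-.031],[.024,-.031],[.024,.031],[-.024,.031]])
    cv2.polylines(im,[np.array([P([-.064+i,-.2+j,.09]) for i,j in z])],1,(0,255,255),1)
    cv2.polylines(im,[np.array([P([i,j,0.012]) for i,j in ((-.086,-.1),(.086,-.1),(.086,.1),(-.086,.1))])],1,(0,128,255),1)
    out.append(im)
H=max(i.shape[0] for i in out); o=np.hstack([cv2.copyMakeBorder(i,0,H-i.shape[0],0,0,0) for i in out]); cv2.imwrite("pics/ov.png",cv2.resize(o,(800,int(800*H/o.shape[1]))))
E
python3 fit2.py
```

```text
[ 0.5751 -0.0162 -1.0517  1.7009 -0.0154  0.1102] 22.433968554808136
[ 0.5751 -0.0162 -1.0517  1.7009 -0.0154  0.1102] 22.433968555183483
[ 0.5751 -0.0162 -1.0517  1.7009 -0.0154  0.1102] 22.433968554886278
[[-0.8, 1.7], [-0.8, 1.2], [0.9, -1.6], [1.3, -0.5], [1.2, 0.0], [0.9, 0.3], [-2.2, -2.0], [-0.0, 0.5], [-0.3, 3.9], [0.5, -2.4]]
[ 0.2  0.6  0.9  1.1 -0.   0.1  0.2 -1.   1.  -0.7  0.2 -4.  -1.9  0.4
  0.7  2.1 -1.1 -1.4  1.1  0.5]
hub [ 0.57514294 -0.01624436  0.185     ] plate [ 0.36974057 -0.05990058  0.09      ]
A [ 0.42964165 -0.75190695 -0.5       ] U [ 0.248061   -0.43412641  0.866     ] L [0.86825282 0.49612199 0.        ]
```

View pics/ov.png

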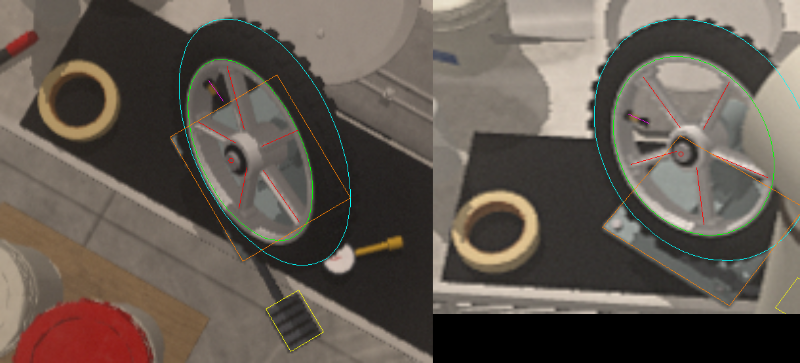

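The overlay matches: stand yaw is about -1.05, hub (0.575,-0.016,0.185), wheel angle about 1.70, and plate (0.370,-0.060,0.09). I'll bring the shut gripper round to the wheel's face side.

Call:
jog_arm(steps="0.03 0.03 0.08 0 0 0;0.05 0.08 0.129 0 0 0.15;0.197 0.645 0.129 0 0 0.4;0.197 0.645 0.129 0 0 0.5;0.197 0.645 0.129 0 0 0.6;0.197 0.645 0.129 0 0 0.7;0.197 0.645 0.129 0 0 0.8;0.197 0.645 0.129 0 0 0.9;0.197 0.645 0.129 0 0 1.0;0.197 0.645 0.129 0 0 1.1;0.197 0.645 0.129 0 0 1.2;0.197 0.645 0.129 0 0 1.3;0.197 0.645 0.129 0 0 1.4;0.197 0.645 0.129 0 0 1.5;0.197 0.645 0.129 0 0 1.6;0.197 0.645 0.129 0 0 1.6;0.197 0.645 0.129 0 0 1.6;0.197 0.645 0.129 0 0 1.6;0.197 0.645 0.129 0 0 1.6;0.197 0.645 0.129 0 0 1.6", grip=0)

```text
clock: 1.77
position: [0.3804, 0.1012, 0.3599]
tcp_rot: [-3.14, -0.0, 1.928]
force: [-0.5, -0.3, -0.1]
width: 0.0002
gripper_force: 0.0
```

```bash
python3 -c "
from bench import sensors
s=sensors.get_state();print(s['clock'],s['qpos'].round(3),s['position'].round(4),s['tcp_rot'].round(3),s['force'],s['width'])"
```

```text
1.7667 [ 0.064 -0.243  1.558 -0.     1.828 -0.294] [0.3804 0.1012 0.3599] [-3.14  -0.     1.928] [-0.51298296 -0.32627218 -0.13652713] 0.00023170353380642304
```

Call:
jog_arm(steps="0.01 0.02 0 -0.1 -0.057 0;0.02 0.04 0 -0.2 -0.114 0;0.03 0.06 0 -0.3 -0.172 0;0.04 0.07 0 -0.4 -0.229 0;0.05 0.08 -0.01 -0.5 -0.286 0;0.06 0.09 -0.02 -0.6 -0.343 0;0.07 0.1 -0.03 -0.7 -0.4 0;0.07 0.1 -0.03 -0.8 -0.457 0;0.07 0.1 -0.03 -0.909 -0.52 0;0.07 0.1 -0.03 -0.909 -0.52 0;0.07 0.1 -0.03 -0.909 -0.52 0;0.07 0.1 -0.03 -0.909 -0.52 0;0.07 0.1 -0.03 -0.909 -0.52 0")

```text
clock: 2.85
position: [0.4509, 0.1991, 0.3315]
tcp_rot: [2.862, 1.02, 1.764]
force: [0.9, 1.1, -0.3]
width: -0.0003
gripper_force: 0.0
```

```bash
cat > st.py <<'E'
from bench import sensors
from scipy.spatial.transform import Rotation as Ro
s=sensors.get_state();print(s['clock'],s['qpos'].round(3),s['position'].round(4),s['force'].round(2)); print(Ro.from_euler("xyz",s['tcp_rot']).as_matrix().round(3))
E
python3 st.py
```

```text
2.85 [ 0.812  0.107  1.608 -0.998  1.746  0.444] [0.4509 0.1991 0.3315] [ 0.88  1.11 -0.35]
[[-0.101  0.898  0.428]
 [ 0.514  0.416 -0.751]
 [-0.852  0.145 -0.503]]
```

Call:
jog_arm(steps="0.091 -0.1 -0.148 0 0 0;0.091 -0.1 -0.148 0 0 0;0.091 -0.1 -0.148 0 0 0;0.091 -0.1 -0.148 0 0 0;0.091 -0.1 -0.148 0 0 0;0.091 -0.1 -0.148 0 0 0;0.091 -0.1 -0.148 0 0 0;0.091 -0.1 -0.148 0 0 0")

```text
clock: 3.52
position: [0.5419, 0.0998, 0.184]
tcp_rot: [2.859, 1.022, 1.762]
force: [0.7, 0.7, 0.3]
width: 0.0004
gripper_force: 0.0
```

```bash
python3 st.py
cat > see.py <<'E'
import sys,cv2
from bench import eyes
from h import *
n=sys.argv[1]; q=[float(v) for v in sys.argv[3:]] or [.5751,-.0162,-1.0517,1.7009]
f=eyes.grab_frame(n); im=f["frame"][:,:,::-1].copy(); cv2.imwrite(sys.argv[2].replace(".png","_raw.png"),im)
k=f["K"]; K[n]=(k[0,0],k[0,2],k[1,2]); C[n]=(f["origin"],f["orientation"])
print(n,list(K[n]),list(map(float,f["origin"])),list(map(float,f["orientation"])))
P=lambda p:tuple(int(v) for v in proj(n,world(q,p)).clip(-5000,5000))
for rad,d,c in((.1102,-.0154,(0,255,0)),): cv2.polylines(im,[np.array([P(wp(rad,a,d)) for a in np.linspace(0,6.28,60)])],1,c,1)
for a in np.deg2rad((36,108,180,252,324)): cv2.line(im,P(wp(.027,q[3]+a,-.009)),P(wp(.1,q[3]+a,-.009)),(0,0,255),1)
cv2.line(im,P(wp(.07,q[3])),P(wp(.1,q[3])),(255,0,255),1); cv2.circle(im,P(wp(0,0,-.037)),4,(0,0,255),1)
z=np.array([[-.024,-.031],[.024,-.031],[.024,.031],[-.024,.031]])
cv2.polylines(im,[np.array([P([-.064+i,-.2+j,.09]) for i,j in z])],1,(0,255,255),1)
cv2.imwrite(sys.argv[2],im)
E
python3 see.py wrist pics/w1.png
```

```text
3.5167 [ 0.558  0.221  1.801 -1.077  1.381  0.582] [0.5419 0.0998 0.184 ] [0.75 0.68 0.3 ]
[[-0.099  0.898  0.43 ]
 [ 0.512  0.416 -0.752]
 [-0.853  0.145 -0.501]]
wrist [np.float64(326.4864051265437), np.float64(321.27502221791997), np.float64(202.58595861558075)] [0.47482037322925397, 0.2441570670202478, 0.1926444603082375] [1.8093201995014057, -0.1445445969662431, 0.43353170041130473]
```

View pics/w1.png

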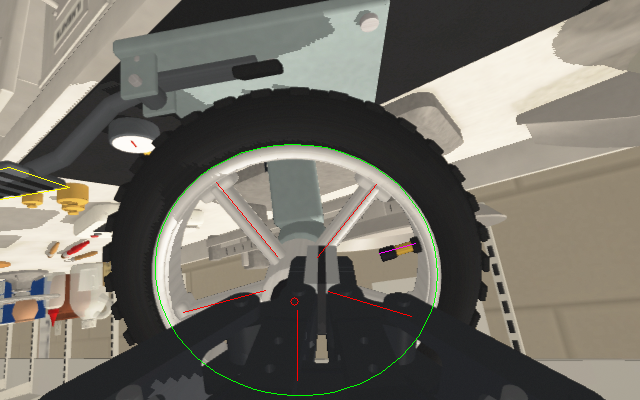

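The overlay fits well from close by: hub nut at (295,301), valve at (400,249) on the right because the image is upside down. The gap below the spoke at 133° is clear, so I'll insert the fingertip there.

Call:
jog_arm(steps="-0.007 -0.004 -0.003 0 0 0;0.005 -0.025 -0.017 0 0 0;0.017 -0.046 -0.031 0 0 0;0.029 -0.067 -0.045 0 0 0;0.041 -0.088 -0.059 0 0 0;0.041 -0.088 -0.059 0 0 0;0.041 -0.088 -0.059 0 0 0")

```text
clock: 4.15
position: [0.582, 0.0116, 0.1234]
tcp_rot: [2.863, 1.024, 1.767]
force: [-0.3, -0.4, -0.2]
width: 0.0003
gripper_force: 0.0
```

```bash
python3 st.py
python3 - <<'E'
from h import *
q=[.5751,-.0162,-1.0517]
from bench import sensors
p=sensors.get_state()['position']
R=Ro.from_euler("z",q[2]).inv(); v=R.apply(p-world(q,wp(0,0))); print("d,r,ang",v@A,np.hypot(v@U,v@L),np.degrees(np.arctan2(v@L,v@U)))
for r in(.066,):
  for a in range(162,40,-6): print(a,(world(q,wp(r,np.radians(a),.012))-p).round(4).tolist())
E
```

```text
4.15 [ 0.369  0.274  1.885 -1.188  1.176  0.636] [0.582  0.0116 0.1234] [-0.27 -0.37 -0.19]
[[-0.101  0.898  0.429]
 [ 0.51   0.417 -0.752]
 [-0.854  0.143 -0.5  ]]
d,r,ang 0.012863504224195122 0.06666509428354316 162.74331969606268
162 [0.0004, 0.0006, 0.0012]
156 [0.0066, 0.0027, 0.0034]
150 [0.0127, 0.0044, 0.0061]
144 [0.0187, 0.0056, 0.0093]
138 [0.0244, 0.0064, 0.0131]
132 [0.0299, 0.0067, 0.0173]
126 [0.035, 0.0065, 0.022]
120 [0.0397, 0.0059, 0.027]
114 [0.0439, 0.0048, 0.0323]
108 [0.0477, 0.0032, 0.0379]
102 [0.0509, 0.0012, 0.0437]
96 [0.0535, -0.0012, 0.0496]
90 [0.0556, -0.0041, 0.0556]
84 [0.057, -0.0072, 0.0615]
78 [0.0577, -0.0107, 0.0675]
72 [0.0578, -0.0145, 0.0732]
66 [0.0573, -0.0185, 0.0788]
60 [0.0561, -0.0228, 0.0841]
54 [0.0542, -0.0272, 0.0892]
48 [0.0518, -0.0316, 0.0938]
42 [0.0488, -0.0362, 0.098]
```

Call:
jog_arm(steps="0.0035 0.0017 0.0023 0 0 0;0.0066 0.0027 0.0034 0 0 0;0.0097 0.0036 0.0047 0 0 0;0.0127 0.0044 0.0061 0 0 0;0.0157 0.005 0.0077 0 0 0;0.0187 0.0056 0.0093 0 0 0;0.0216 0.006 0.0112 0 0 0;0.0244 0.0064 0.0131 0 0 0;0.0272 0.0066 0.0152 0 0 0;0.0299 0.0067 0.0173 0 0 0;0.0325 0.0066 0.0196 0 0 0;0.035 0.0065 0.022 0 0 0;0.0374 0.0062 0.0245 0 0 0;0.0397 0.0059 0.027 0 0 0;0.0419 0.0054 0.0296 0 0 0;0.0439 0.0048 0.0323 0 0 0;0.0459 0.004 0.0351 0 0 0;0.0477 0.0032 0.0379 0 0 0;0.0477 0.0032 0.0379 0 0 0")

```text
clock: 5.73
position: [0.6308, 0.0152, 0.1622]
tcp_rot: [2.861, 1.024, 1.766]
force: [0.7, -0.3, -0.5]
width: -0.0001
gripper_force: 0.1
```

```bash
python3 st.py; python3 see.py wrist pics/w2.png .5751 -.0162 -1.0517 1.59
```

```text
5.7333 [ 0.344  0.298  1.755 -1.16   1.196  0.522] [0.6308 0.0152 0.1622] [ 0.68 -0.28 -0.5 ]
[[-0.101  0.897  0.431]
 [ 0.51   0.418 -0.752]
 [-0.854  0.144 -0.499]]
wrist [np.float64(326.4864051265437), np.float64(321.27502221791997), np.float64(202.58595861558075)] [0.5635147526035583, 0.15947138715163797, 0.17057512003612524] [1.8077953471372048, -0.143205465665865, 0.4358186617299137]
```

View pics/w2.png

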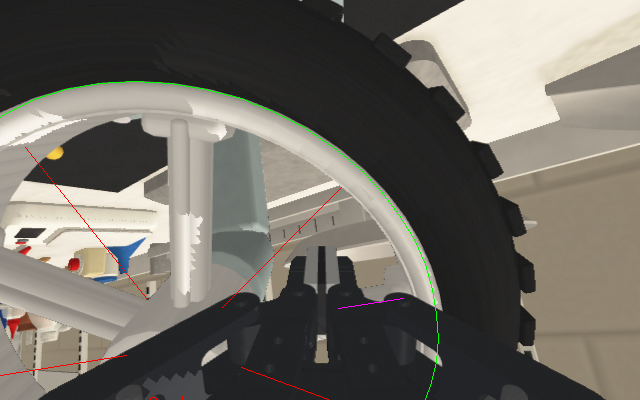

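The spoke behind the finger now stands near column 185 in the image (upside down), so the wheel has turned. I'll compute its angle from that spoke.

```bash
cat > ang.py <<'E'
from h import *
# args: list of (pix) on spoke centreline front surface -> angle
def angs(n,k,o,e,pts,d=-.009,q=(.5751,-.0162,-1.0517)):
    out=[]
    for u,v in pts:
        dr=Ro.from_euler("xyz",e).apply([(u-k[1])/k[0],(v-k[2])/k[0],1]); Rz=Ro.from_euler("z",q[2]).inv()
        o2=Rz.apply(np.array(o)-[q[0],q[1],0])-[0,0,.185]; d2=Rz.apply(dr); t=(d-o2@A)/(d2@A); p=o2+t*d2
        out.append((np.hypot(p@U,p@L).round(4),np.degrees(np.arctan2(p@L,p@U)).round(1)))
    return out
E
python3 - <<'E'
from ang import *
print(angs("w",(326.486,321.275,202.586),[0.5635147526035583, 0.15947138715163797, 0.17057512003612524],[1.8077953471372048, -0.143205465665865, 0.4358186617299137],[(182,135),(190,210),(195,285)]))
E
```

```text
[(np.float64(0.0929), np.float64(164.2)), (np.float64(0.0644), np.float64(161.7)), (np.float64(0.0317), np.float64(155.7))]
```

Call:
jog_arm(steps="0.0017 -0.001 0.0029 0 0 0;0.0032 -0.002 0.0058 0 0 0;0.0046 -0.0032 0.0087 0 0 0;0.0058 -0.0044 0.0117 0 0 0;0.007 -0.0058 0.0147 0 0 0;0.0079 -0.0073 0.0177 0 0 0;0.0087 -0.0088 0.0207 0 0 0;0.0093 -0.0104 0.0236 0 0 0;0.0097 -0.0121 0.0266 0 0 0;0.01 -0.0139 0.0296 0 0 0;0.0102 -0.0158 0.0325 0 0 0;0.0101 -0.0177 0.0353 0 0 0;0.0099 -0.0197 0.0381 0 0 0;0.0096 -0.0217 0.0409 0 0 0;0.0091 -0.0238 0.0436 0 0 0;0.0084 -0.026 0.0462 0 0 0;0.0084 -0.026 0.0462 0 0 0")

```text
clock: 7.2
position: [0.6387, -0.0112, 0.2084]
tcp_rot: [2.862, 1.025, 1.766]
force: [0.8, -0.6, -0.1]
width: -0.0001
gripper_force: 0.0
```

```bash
python3 st.py; python3 see.py wrist pics/w3.png .5751 -.0162 -1.0517 .14; python3 see.py side pics/s3.png .5751 -.0162 -1.0517 .14; python3 -c "
import cv2,numpy as np
a=cv2.imread('pics/w3.png');b=cv2.resize(cv2.imread('pics/s3.png')[130:250,205:405],None,fx=3.5,fy=3.5)
t=cv2.imread('pics/top0.png')
o=np.zeros((600,800,3),np.uint8); a=cv2.resize(a,None,fx=.75,fy=.75); o[:300,:480]=a; b=cv2.resize(b,(500,300)); o[300:,:500]=b
cv2.imwrite('pics/m3.png',o)"
```

```text
7.2 [ 0.294  0.234  1.728 -1.141  1.192  0.414] [ 0.6387 -0.0112  0.2084] [ 0.78 -0.58 -0.14]
[[-0.101  0.897  0.43 ]
 [ 0.51   0.418 -0.752]
 [-0.854  0.144 -0.499]]
wrist [np.float64(326.4864051265437), np.float64(321.27502221791997), np.float64(202.58595861558075)] [0.5714168603691621, 0.13309833295890264, 0.2167711816906003] [1.8074888846037065, -0.1428133001482863, 0.4353258948576775]
side [np.float64(475.4193794339104), np.float64(322.98786249252015), np.float64(203.2885713275366)] [-0.18413003187501711, 0.27352580784632363, 1.4082253085481125] [-2.5956291799555116, 0.01309750174469304, -2.019212664781741]
```

View pics/m3.png

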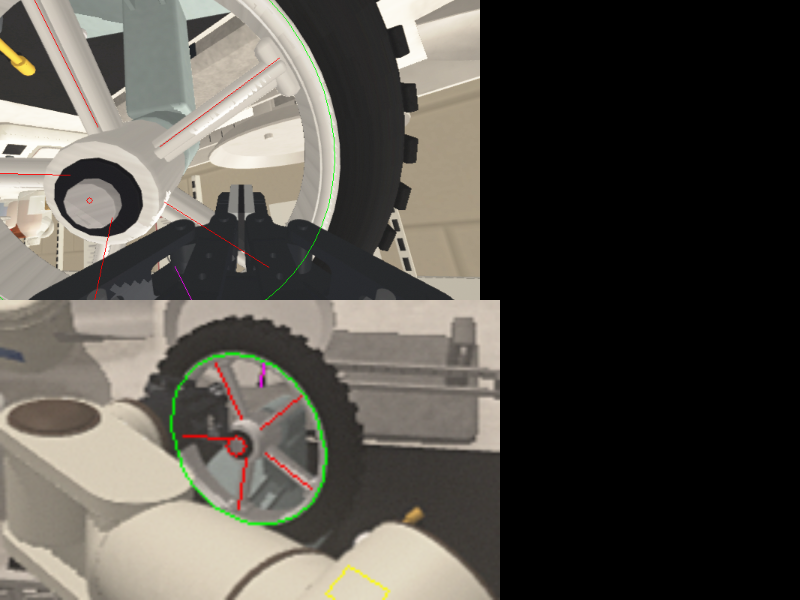

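The wheel is now near 0.13. I'll push about 6° more, back off and withdraw to look face-on.

Call:
jog_arm(steps="-0.0006 -0.0014 0.0017 0 0 0;-0.0012 -0.0028 0.0034 0 0 0;-0.0019 -0.0044 0.0051 0 0 0;-0.0019 -0.0044 0.0051 0 0 0;0 0 0 0 0 0;0 0 0 0 0 0;-0.0086 0.015 0.01 0 0 0;-0.0215 0.0375 0.025 0 0 0;-0.043 0.075 0.05 0 0 0;-0.05 0.09 0.05 0 0 0;-0.097 0.111 -0.024 0 0 0;-0.097 0.111 -0.024 0 0 0;-0.097 0.111 -0.024 0 0 0;-0.097 0.111 -0.024 0 0 0;-0.097 0.111 -0.024 0 0 0;-0.097 0.111 -0.024 0 0 0")

```text
clock: 8.63
position: [0.5426, 0.1002, 0.1848]
tcp_rot: [2.86, 1.024, 1.764]
force: [-0.5, 0.1, 0.2]
width: 0.0
gripper_force: 0.0
```

```bash
python3 st.py; python3 see.py wrist pics/w4.png .5751 -.0162 -1.0517 0.0
```

```text
8.6333 [ 0.558  0.221  1.799 -1.079  1.382  0.58 ] [0.5426 0.1002 0.1848] [-0.53  0.07  0.15]
[[-0.1    0.897  0.431]
 [ 0.51   0.418 -0.752]
 [-0.854  0.145 -0.5  ]]
wrist [np.float64(326.4864051265437), np.float64(321.27502221791997), np.float64(202.58595861558075)] [0.4754165036617096, 0.2444815333399006, 0.1932561020129422] [1.8080022282967398, -0.1438444757632622, 0.4351873149798461]
```

View pics/w4.png

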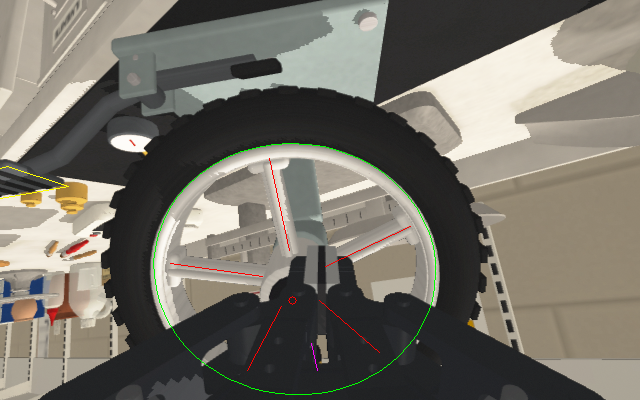

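The wheel is close to 0, with the bottom spoke at about (280,205). I'll measure it numerically by unrolling the wheel in polar coordinates from this image.

Run:
```python
from h import *
import cv2
im=cv2.imread("pics/w4_raw.png")
K["w"]=(326.486,321.275,202.586);C["w"]=([0.4754165036617096, 0.2444815333399006, 0.1932561020129422],[1.8080022282967398, -0.1438444757632622, 0.4351873149798461])
q=[.5751,-.0162,-1.0517]
g=cv2.cvtColor(im,cv2.COLOR_BGR2HSV).astype(np.float32)
rows=[]
angs=np.radians(np.arange(95,270,.5)); rs=np.arange(.045,.092,.002)
m=np.array([[proj("w",world(q,wp(r,a,-.009))) for a in angs] for r in rs],np.float32)
po=cv2.remap(im,m[...,0],m[...,1],cv2.INTER_LINEAR)
cv2.imwrite("pics/polar.png",cv2.resize(po,None,fx=2.2,fy=10,interpolation=cv2.INTER_NEAREST))
# rim circle check: fit offset of nut/rim
```

```text
(no output)
```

View pics/polar.png

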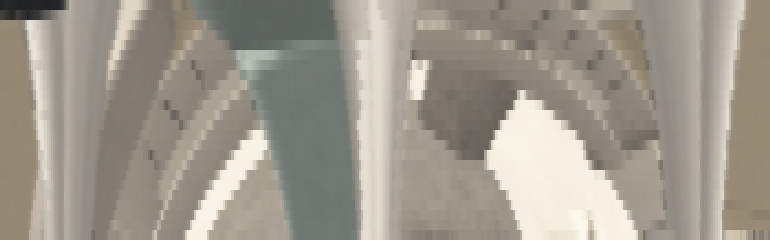

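Polar view: bottom spoke front face is at about 181.8°, the left at 109.7° and the right at 254.6°. So the wheel still stands about +2° short. One more small push of about 2°, then the same look again.

Call:
jog_arm(steps="0.0555 -0.03 0.067 0 0 0;0.0555 -0.03 0.067 0 0 0;0.0555 -0.03 0.067 0 0 0;0.066 -0.048 0.0545 0 0 0;0.077 -0.068 0.042 0 0 0;0.088 -0.087 0.029 0 0 0;0.0985 -0.1054 0.0169 0 0 0;0.0985 -0.1054 0.0169 0 0 0;0.0978 -0.108 0.0205 0 0 0;0.097 -0.111 0.024 0 0 0;0.096 -0.113 0.0267 0 0 0;0.0951 -0.1154 0.0291 0 0 0;0.0946 -0.1163 0.03 0 0 0;0.0942 -0.117 0.0307 0 0 0;0.0942 -0.117 0.0307 0 0 0;0.097 -0.111 0.024 0 0 0;0.0985 -0.1054 0.0169 0 0 0;0.088 -0.087 0.029 0 0 0;0.0555 -0.03 0.067 0 0 0;0.0555 -0.03 0.067 0 0 0")

```text
clock: 10.35
position: [0.5961, 0.0714, 0.2498]
tcp_rot: [2.868, 1.024, 1.77]
force: [0.9, 1.1, 0.6]
width: -0.0001
gripper_force: 0.0
```

Call:
jog_arm(steps="-0.0555 0.03 -0.067 0 0 0;-0.0555 0.03 -0.067 0 0 0;-0.0555 0.03 -0.067 0 0 0;-0.0555 0.03 -0.067 0 0 0;-0.0555 0.03 -0.067 0 0 0")

```text
clock: 10.77
position: [0.542, 0.1008, 0.1833]
tcp_rot: [2.865, 1.025, 1.77]
force: [1.4, 0.4, 0.8]
width: 0.0
gripper_force: 0.0
```

```bash
python3 st.py; python3 see.py wrist pics/w5.png .5751 -.0162 -1.0517 0.0
cat > polar.py <<'E'
import sys,cv2
from h import *
# best rotation between polar images (w4 at +2.0 deg) by shifting bright spokes; also front-edge positions
q=[.5751,-.0162,-1.0517]
K["w"]=(326.486,321.275,202.586)
def pol(f,o,e):
    C["w"]=(o,e); im=cv2.imread(f); angs=np.radians(np.arange(95,270,.25)); rs=np.arange(.06,.092,.002)
    m=np.array([[proj("w",world(q,wp(r,a,-.009))) for a in angs] for r in rs],np.float32)
    return cv2.remap(im,m[...,0],m[...,1],cv2.INTER_LINEAR).astype(np.float32)
E
echo
```

```text
10.7667 [ 0.56   0.223  1.8   -1.079  1.382  0.581] [0.542  0.1008 0.1833] [1.4  0.38 0.8 ]
[[-0.103  0.897  0.43 ]
 [ 0.509  0.419 -0.752]
 [-0.855  0.142 -0.499]]
wrist [np.float64(326.4864051265437), np.float64(321.27502221791997), np.float64(202.58595861558075)] [0.47463813380805975, 0.24494126177291195, 0.1916816039378902] [1.8076343529398202, -0.14110039669682872, 0.43660889360054933]
```

Run:
```python
from polar import *
a=pol("pics/w4_raw.png",[0.4754165036617096, 0.2444815333399006, 0.1932561020129422],[1.8080022282967398, -0.1438444757632622, 0.4351873149798461])
b=pol("pics/w5_raw.png",[0.47463813380805975, 0.24494126177291195, 0.1916816039378902],[1.8076343529398202, -0.14110039669682872, 0.43660889360054933])
for c in (110,181.8,254):
    i=int((c-95)/.25); lo,hi=max(i-28,0),i+28
    best=[(np.abs(a[:,lo:hi]-b[:,lo+s:hi+s]).mean(),s*.25) for s in range(-28,20) if lo+s>=0]
    print(c,sorted(best)[:3])
# brightness profile across bottom spoke at outer radii, both
for n,p in (("a",a),("b",b)): print(n,p[10:14,:,2].mean(0)[int(82/.25-10*4+8):int(82/.25+10*4+40):2].astype(int).tolist())
```

```text
110 [(np.float32(3.659598), -1.75), (np.float32(4.2686014), -2.0), (np.float32(5.731771), -1.5)]
181.8 [(np.float32(5.7354913), -2.0), (np.float32(6.290179), -1.75), (np.float32(7.669643), -2.25)]
254 [(np.float32(2.1834078), -1.75), (np.float32(3.031994), -2.0), (np.float32(5.0394344), -1.5)]
a [111, 112, 112, 112, 111, 111, 111, 111, 112, 112, 112, 113, 120, 139, 152, 180, 215, 226, 226, 223, 220, 216, 221, 225, 223, 216, 208, 198, 187, 174, 168, 171, 171, 166, 163, 161, 162, 162, 161, 161, 160, 160, 160, 160, 159, 159, 160, 160, 160, 161, 161, 162, 162, 163, 161, 161]
b [111, 112, 112, 112, 112, 112, 112, 112, 113, 126, 147, 181, 214, 227, 229, 226, 222, 217, 221, 227, 225, 219, 210, 200, 188, 176, 169, 172, 171, 169, 166, 163, 162, 162, 163, 163, 163, 162, 161, 161, 161, 160, 160, 160, 159, 160, 161, 161, 161, 161, 161, 162, 164, 164, 163, 161]
```

Run:
```python
from polar import *
C["w"]=([0.47463813380805975, 0.24494126177291195, 0.1916816039378902],[1.8076343529398202, -0.14110039669682872, 0.43660889360054933])
q0=[.5751,-.0162,-1.0517]
obs=[]
for n,f,rng in (("w","pics/w5_raw.png",range(75,285,4)),("top","pics/top0.png",range(0,360,6))):
    g=cv2.cvtColor(cv2.imread(f),cv2.COLOR_BGR2GRAY)
    rs=np.arange(.1,.122,.0005)
    for a in rng:
        m=np.array([[proj(n,world(q0,wp(r,np.radians(a),-.0154))) for r in rs]],np.float32)
        v=cv2.remap(g,m[...,0],m[...,1],cv2.INTER_LINEAR).astype(float)[0]; v=np.convolve(v,np.ones(3)/3,"valid"); d=v[4:]-v[:-4]; i=d.argmin()
        if d[i]<-40: obs.append((n,m[0,i+3],a))
def rad(q,o):
    n,(u,v),_=o; k,c=K[n],C[n]; dr=Ro.from_euler("xyz",c[1]).apply([(u-k[1])/k[0],(v-k[2])/k[0],1]); Rz=Ro.from_euler("z",q[2]).inv()
    o2=Rz.apply(np.array(c[0])-[q[0],q[1],0])-[0,0,.185]; d2=Rz.apply(dr); t=(q[3]-o2@A)/(d2@A); p=o2+t*d2; return np.hypot(p@U,p@L)
for sel in ("w","top","wtop"):
    O=[o for o in obs if o[0] in ("w","top") and (sel=="wtop" or o[0]==sel)]
    r=least_squares(lambda q:np.r_[[(rad(q,o)-q[4])/.001 for o in O],(q[3]+.0154)/.005],[*q0,-.0154,.1102],loss="soft_l1")
    J=np.linalg.pinv(r.jac.T@r.jac); print(sel,len(O),r.x.round(4),r.cost,"sd",np.sqrt(np.diag(J)).round(4))
```

```text
w 52 [ 0.4953  0.1952 -1.0624 -0.0146  0.0174] 0.032906144274161164 sd [0.0489 0.1291 0.0624 0.0039 0.0569]
top 5 [ 0.5663 -0.0308 -0.9245 -0.0154  0.127 ] 0.0006341285905042682 sd [0.0357 0.0631 0.7742 0.005  0.0222]
wtop 57 [ 0.5757 -0.0168 -1.0619 -0.0211  0.1109] 1.5998742024485635 sd [0.0006 0.0015 0.0095 0.0006 0.0007]
```

The wheel moved -1.8° and now stands at about 0 (yaw cross-check agrees within 0.6°). Next I'll withdraw and go to the brake plate.

Call:
jog_arm(steps="-0.018 0.02 0.03 0 0 0;-0.036 0.04 0.06 0 0 0;-0.054 0.06 0.09 0 0 0;-0.072 0.08 0.12 0 0 0;-0.091 0.1 0.148 0.1 0.057 0;-0.1 0.08 0.15 0.2 0.114 0;-0.11 0.07 0.155 0.3 0.172 0;-0.12 0.06 0.16 0.4 0.229 0;-0.13 0.05 0.165 0.5 0.286 0;-0.14 0.03 0.17 0.6 0.343 0;-0.161 0.01 0.178 0.7 0.4 0;-0.161 0 0.178 0.8 0.457 0;-0.161 0 0.178 0.909 0.52 0;-0.165 -0.04 0.17 0.909 0.52 0;-0.17 -0.08 0.16 0.909 0.52 0;-0.175 -0.12 0.14 0.909 0.52 0;-0.177 -0.159 0.1 0.909 0.52 0;-0.177 -0.159 0.06 0.909 0.52 0;-0.177 -0.159 0.02 0.909 0.52 0;-0.177 -0.159 0.02 0.909 0.52 0")

```text
clock: 12.48
position: [0.3632, -0.0604, 0.1995]
tcp_rot: [-3.139, -0.001, 1.921]
force: [-0.8, 0.3, -1.1]
width: -0.0002
gripper_force: 0.0
```

Call:
jog_arm(steps="0 0 0 0 0 0;0 0 0 0 0 0;0 0 0 0 0 0")

```text
clock: 12.73
position: [0.3655, -0.0593, 0.2056]
tcp_rot: [3.139, 0.002, 1.925]
force: [0.7, 0.2, -0.1]
width: 0.0002
gripper_force: 0.0
```

```bash
python3 st.py
```

```text
12.7333 [-0.37  -0.286  1.898 -0.     1.527 -0.723] [ 0.3655 -0.0593  0.2056] [ 0.65  0.21 -0.13]
[[-0.346  0.938  0.003]
 [ 0.938  0.346 -0.001]
 [-0.002  0.002 -1.   ]]
```

Call:
jog_arm(steps="0 0 -0.035 0 0 0;0 0 -0.07 0 0 0;0 0 -0.1 0 0 0;0 0 -0.106 0 0 0;0 0 -0.11 0 0 0;0 0 -0.113 0 0 0;0 0 -0.116 0 0 0;0 0 -0.116 0 0 0")

```text
clock: 13.4
position: [0.3655, -0.0592, 0.0887]
tcp_rot: [3.14, 0.002, 1.925]
force: [1.7, -0.4, 1.7]
width: 0.0001
gripper_force: 0.9
```

Call:
jog_arm(steps="0 0 -0.002 0 0 0;0 0 -0.004 0 0 0;0 0 -0.006 0 0 0;0 0 -0.008 0 0 0;0 0 -0.01 0 0 0;0 0 -0.012 0 0 0;0 0 -0.012 0 0 0")

```text
clock: 13.98
position: [0.3648, -0.059, 0.076]
tcp_rot: [3.141, 0.001, 1.925]
force: [-2.2, -1.7, 2.6]
width: -0.0002
gripper_force: 1.6
```

Call:
jog_arm(steps="0 0 -0.001 0 0 0;0 0 -0.002 0 0 0;0 0 -0.003 0 0 0;0 0 -0.004 0 0 0;0 0 -0.004 0 0 0;0 0 -0.004 0 0 0")

```text
clock: 14.48
position: [0.3647, -0.059, 0.072]
tcp_rot: [-3.142, 0.001, 1.925]
force: [-4.5, -2.2, 4.8]
width: 0.0002
gripper_force: 3.2
```

```bash
python3 st.py
```

```text
14.4833 [-3.690e-01 -1.770e-01  2.095e+00 -1.000e-03  1.223e+00 -7.230e-01] [ 0.3647 -0.059   0.072 ] [-4.48 -2.21  4.78]
[[-0.347  0.938  0.   ]
 [ 0.938  0.347 -0.001]
 [-0.001 -0.    -1.   ]]
```

Call:
jog_arm(steps="0 0 -0.001 0 0 0;0 0 -0.002 0 0 0;0 0 -0.002 0 0 0;0 0 -0.002 0 0 0")

```text
clock: 14.82
position: [0.3645, -0.0591, 0.0701]
tcp_rot: [-3.141, 0.001, 1.925]
force: [-7.3, -4.5, 9.2]
width: 0.0
gripper_force: 5.3
```

```bash
python3 st.py
```

```text
14.8167 [-3.690e-01 -1.750e-01  2.098e+00 -1.000e-03  1.219e+00 -7.230e-01] [ 0.3645 -0.0591  0.0701] [-7.34 -4.47  9.2 ]
[[-0.347  0.938 -0.   ]
 [ 0.938  0.347 -0.001]
 [-0.001 -0.001 -1.   ]]
```

Call:
jog_arm(steps="-0.0005 -0.0003 -0.0005 0 0 0;-0.001 -0.0005 -0.001 0 0 0;-0.001 -0.0005 -0.001 0 0 0;-0.001 -0.0005 -0.001 0 0 0")

```text
clock: 15.15
position: [0.3641, -0.0594, 0.0693]
tcp_rot: [3.141, 0.001, 1.925]
force: [-3.2, -0.3, 9.1]
width: -0.0003
gripper_force: 5.0
```

Call:
jog_arm(steps="0 0 -0.0005 0 0 0;0 0 -0.001 0 0 0;0 0 -0.001 0 0 0;0 0 -0.001 0 0 0")

```text
clock: 15.48
position: [0.364, -0.0594, 0.0684]
tcp_rot: [3.141, 0.001, 1.925]
force: [-6.6, -1.7, 13.0]
width: -0.0005
gripper_force: 6.5
```

Call:
jog_arm(steps="0 0 -0.0006 0 0 0;0 0 -0.0006 0 0 0;0 0 -0.0006 0 0 0")

```text
clock: 15.73
position: [0.3639, -0.0595, 0.0678]
tcp_rot: [3.141, 0.001, 1.925]
force: [-7.0, -1.6, 13.1]
width: 0.0
gripper_force: 7.3
```

Call:
jog_arm(steps="0 0 0.003 0 0 0;0 0 0.01 0 0 0;0 0 0.04 0 0 0;0 0 0.08 0 0 0;0 0 0.12 0 0 0;-0.02 -0.1 0.15 0 0 0;-0.03 -0.2 0.15 0 0 0;-0.05 -0.3 0.15 0 0 0;-0.05 -0.3 0.15 0 0 0;-0.05 -0.3 0.15 0 0 0;-0.05 -0.3 0.15 0 0 0;-0.05 -0.3 0.15 0 0 0;-0.05 -0.3 0.15 0 0 0;-0.05 -0.3 0.15 0 0 0")

```text
clock: 16.9
position: [0.3127, -0.3621, 0.217]
tcp_rot: [-3.141, -0.0, 1.922]
force: [-0.1, 1.0, -0.2]
width: -0.0002
gripper_force: 0.0
```

```bash
python3 st.py
python3 - <<'E'
from bench import eyes
from h import *
import cv2
q=[.5751,-.0162,-1.0517]
f=eyes.grab_frame("top"); cv2.imwrite("pics/top9.png",f["frame"][:,:,::-1]); f2=eyes.grab_frame("side"); cv2.imwrite("pics/side9.png",f2["frame"][:,:,::-1])
D=np.deg2rad
# score rotation: spoke brightness (low-saturation grey) minus gap, per camera; and top shift of stand/plate
for n in("top","side"):
    g=cv2.cvtColor(cv2.imread(f"pics/{n}9.png"),cv2.COLOR_BGR2GRAY)
    g0=cv2.cvtColor(cv2.imread(f"pics/{n}0.png"),cv2.COLOR_BGR2GRAY)
    def sc(g,w):
        P=np.array([[proj(n,world(q,wp(r,D(w+a),-.009))) for a in(36,108,180,252,324)] for r in np.arange(.04,.1,.003)],np.float32)
        return float(cv2.remap(g,P[...,0],P[...,1],cv2.INTER_LINEAR).mean())
    ws=np.arange(-36,36,1); v=[sc(g,w) for w in ws]; print(n,"now best",[(int(ws[i]),round(v[i])) for i in np.argsort(v)[::-1][:5]])
    v=[sc(g0,w+97) for w in ws]; print(n,"start best",[(int(ws[i])+97,round(v[i])) for i in np.argsort(v)[::-1][:5]])
a,b=[cv2.cvtColor(cv2.imread(f"pics/top{k}.png"),cv2.COLOR_BGR2GRAY).astype(np.float32) for k in(0,9)]
for nm,(x0,y0,x1,y1) in dict(tyre=(265,90,360,125),tape=(195,110,245,160),gauge=(343,203,390,227),plate=(312,230,345,265),weights=(418,238,462,280)).items(): print(nm,cv2.phaseCorrelate(a[y0:y1,x0:x1],b[y0:y1,x0:x1]))
E
```

```text
16.9 [-1.02  -0.047  1.674 -0.     1.515 -1.37 ] [ 0.3127 -0.3621  0.217 ] [-0.06  1.   -0.25]
[[-0.344  0.939 -0.   ]
 [ 0.939  0.344  0.   ]
 [ 0.    -0.    -1.   ]]
top now best [(-4, 118), (-5, 118), (-3, 117), (-6, 115), (-2, 114)]
top start best [(100, 118), (101, 118), (99, 117), (95, 116), (94, 116)]
side now best [(-2, 161), (-1, 161), (3, 161), (4, 161), (-3, 160)]
side start best [(100, 145), (101, 144), (99, 144), (102, 142), (98, 142)]
tyre ((-0.36001141193348474, -0.023332652623686556), 0.9663671473110164)
tape ((0.025979908404984542, 0.07815232660966132), 0.999762614440918)
gauge ((-0.062159099242443006, 0.00309759896707007), 1.0494540762156248)
plate ((0.45813181951550774, 0.14808943640404948), 0.6964871452914344)
weights ((0.48264889671472844, 0.5306222360100143), 1.0042985602955758)
```

Run:
```python
from h import *
from ang import angs
import cv2
q=[.5751,-.0162,-1.0517]
for n in("top","side"):
  for k,w in((0,97.4),(9,0)):
    im=cv2.imread(f"pics/{n}{k}.png"); h=cv2.cvtColor(im,cv2.COLOR_BGR2HSV).astype(int)
    p=proj(n,world(q,wp(.09,np.radians(w)))); yy,xx=np.mgrid[:400,:640]
    m=(np.hypot(xx-p[0],yy-p[1])<9)&(h[...,1]>110)&(h[...,0]>10)&(h[...,0]<32)&(h[...,2]>70)
    W=(m*(h[...,1]-100)).astype(float)
    if W.sum()==0: print(n,k,"none",p); continue
    c=((xx*W).sum()/W.sum(),(yy*W).sum()/W.sum()); print(n,k,m.sum(),np.round(c,1),"pred",p.round(1),angs(n,K[n],*C[n],[c],d=0.0,q=q))
```

```text
top 0 18 [287.6 130.1] pred [288.6 129.5] [(np.float64(0.092), np.float64(100.5))]
top 9 1 [325. 147.] pred [327.9 144.1] [(np.float64(0.076), np.float64(-0.2))]
side 0 8 [281.4 174.4] pred [282.2 174.8] [(np.float64(0.0932), np.float64(97.5))]
side 9 5 [313.1 160.5] pred [313.8 160.1] [(np.float64(0.0879), np.float64(1.0))]
```

```bash
python3 -c "
from bench import env
print(env.sign_off())"
```

```text
the job is handed in; nothing more can be done
None
```

I turned the wheel until the valve stood at the top, within about 1° in the final images. I then pressed the brake plate down about 22 mm, to about 13 N, and withdrew the arm clear before handing in. I judged the brake from force and travel only; I did not test whether it holds the wheel.

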